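# Load a test cassette into the bench reader

## Robot

A 6-joint arm with a two-finger parallel gripper is mounted at the origin on the work surface. World frame = base frame: x ahead of the robot, y to its left, z up, the work surface at z = 0. Lengths are in mm, angles in rad, forces in N, time in s.
With the tool pointing down it reaches from about 350 to 925 mm from the base axis. Payload 6.4 kg.
Tool frame: the origin (TCP) lies midway between the tips of the shut fingers; the grasp point (between the pads) lies robot.grasp_offset behind it (robot.grasp_offset is the distance from the TCP to the grasp point, in mm); z points along the fingers, y is the line along which they close (so a half turn about z gives the same grasp; the last joint's range is limited). The gripper opens to 85 mm and grips with 20 to 120 N. Pads are 22 mm wide; open, the fingers measure 114 mm over their backs; the gripper's body (76 mm by 85 mm) begins 54 mm behind the grasp point. The pads swing forward as they close: fully open they stand 13 mm farther back than shut.
Start: joints at [-0.174, 0.245, 1.558, -0, 1.339, -0.174], TCP at [650.011, 0.004, 231.29] pointing down, gripper open.
Joint ranges: [-3.13, 3.13], [-1.02, 2.26], [0.13, 2.54], [-0.95, 4.09], [0.21, 2.88], [-2.74, 2.74]. Speed limits (rad/s): [2.57, 2.57, 3.14, 3.14, 3.14, 3.14].

## Interface

Orientations are given as a unit quaternion [x, y, z, w].
In Python, from rig import robot gives the robot as it stands.
- The arm moves only by the tool drive_tool, never from a script. Its argument "moves" is a list of rows, each an object with "travel": the shift along the world's x, y, z each as a share of 20 mm, from -1 to 1, a list of three; "yaw": the turn about the world's z as a share of 5 degrees, from -1 to 1; "hand": the opening, from -1 (shut) to 1 (fully open), so that 0 is half open. In form: [{"travel": [tx, ty, tz], "yaw": yaw, "hand": hand}, ...]. A call has exactly 5 rows; each row shifts and turns the commanded pose from where the row before left it; what a row does not reach is not made up. A row lasts 1/10 s, in which the tool goes at most 50 mm and 8.59 degrees, less where a joint would pass 70% of its speed; a pose out of reach is approached as far as the arm can. A call with a number of a shift or a turn outside -1 to 1 is refused whole. A call with a gripper value outside its range is refused whole. The fingers move at their own pace and stop on an object; the grip force is fixed at half the most. Time passes only in rows, so rows that do not move let the fingers close, or fill a call up. It gives the time, the measured TCP pose, the force, the opening and the grip force at its end, in the units of the state.
- robot.get_obs(): the state, without advancing time (a new reading comes with each control period).
- robot.snapshot(name): name is "scene" or "side" or "wrist"; returns (picture, depth): 480x640x3 uint8, red, green, blue; 480x640 float32, mm along the optical axis (not along the pixel's ray), 0 where there is no reading.
- robot.camera_info(name): a dict with "mtx" (3x3 intrinsics, pixels), "k1" (the pictures are not rectified: a ray, as slopes to the right and down, at radius r is drawn at 1 + k1 r^2 times it, then the intrinsics apply), "rvec" (rotation vector, rad) and "tvec" (3), from world to camera coordinates, as OpenCV has them; the wrist camera has in their place "hand_eye" (4x4, takes a point from camera to tool coordinates, whose origin is the TCP and whose axes are the flange's). Camera axes: x right, y down, z forward; pixel columns grow to the right and rows downward; lengths in mm; the calibration is good to about 2 mm. A picture is of the moment at which its call begins: read the wrist's pose just before it. camera_info takes no time and is no camera call.
- robot.hand_in(): hands the job in; it is judged then, once.
The state is a dict: "time_s": time; "joints": joint angles; "joint_vel": joint speeds; "joint_torque": joint torques, N m; "ee_pos": TCP position; "ee_rot": TCP orientation; "force": force on the tool from outside, world axes, zero at the start; "torque": the same for the moment, N m; "gripper_width": finger opening in mm; "grip_force": force on a finger pad.
Only numpy, scipy, OpenCV 4.12 (cv2) and the standard library are available. Lean on these libraries where they do the work, as an engineer would, in place of code of your own. Each camera call takes 0.05 s, during which the arm holds its last target. There are 200 camera calls.

## Task

Pick up the test cassette with the green grip, slide it nose first into the reader's slot until it is pressed fully home against the hidden sprung stop, without ramming it, and let go. Then press the green start button on top of the reader; leave the used cassette with the orange grip and the rack of stain pots where they are.

Things in the scene. Friction and masses are not known exactly. Their poses are not given: they have to be found in the camera images.
- cassette_grip (a point): Centre of the green grip block of the fresh test cassette. The grip block is 36 long (x) by 24 wide (y) by 36 high; this point is 18 above its underside. In front of it (+x of this frame is the nose direction) a flat white plate continues on the same underside: 46 wide, 12 thick, its nose end 108 ahead of this point; the last 5 are only 36 wide. Mass about 70 g. Starts flat on the table.
- used_grip (a point): The same point on a used cassette with an orange grip block, of the same shape and size. Leave it where it lies.
- reader: White and grey bench reader, fixed: 150 long (x) by 190 wide (y) by 84 high, slot in its -x face, +x the way in. Origin: centre of its underside. Deep in the slot, out of sight, is its stop, a pad that yields from 4.5 N, gives 6 mm, bottoms at about 7.5 N and stays put; home is 46 to 66 mm inside the mouth, different each time. A push rising to 10-14 N shows it is home; 25 N does damage.
- slot_mouth (a point): Middle of the slot's floor at its mouth, 30 above the table, in the reader's -x face; axes as the reader's. The slot is 50 wide, 15.5 high, level, centred on the reader's y = 0. Black flares at its sides and top stick out 16 and open to about 70 wide. A 20 wide aluminium tongue, flush with the slot's floor, reaches 70 out from the mouth (-x). The space before the slot is free.
- start (a joint): Travel of the green start button: 0 up, 0.006 fully down (5 N, springs back). Pressed from above.
- start_top (a point): Middle of the top face of the green start button (radius 13), on the reader's top.
- pot_rack: White open tray, 90 by 150 by 35 high, with two stain pots in it. Origin at the centre of its underside. Leave it alone.
There are look-alikes about, which are no part of the job. Leave any turquoise look-alike of the part that bears cassette_grip alone.

How it is judged:
By the outcome, as a careful person would: the job done as asked, in the order asked, and still so for the second after the job is handed in, with the robot touching nothing.
It also fails if it takes over 64 s, if anything falls off the work surface, if the arm or the gripper's body presses on something with over 40 N, if the wrist force passes 120 N, or if a joint passes its speed limit or range.

## Working session

There is one attempt and no reset: what is moved stays moved. The work goes in short steps, Python scripts to look and compute and a tool call to move; the robot and the scene stay as the last step left them, time stands still between calls to the robot, and variables do not carry over. Pictures are saved under pics/ and viewed, at most 11 in all, crops included, and the job is handed in when it is done.

Besides the shell and the picture viewer there is one more tool, called after "Call:" as name(argument=value, ...), one argument or row to a line, values as JSON. drive_tool: Moves the arm, as the interface text tells. Its arguments: {"type":"object","properties":{"moves":{"type":"array"}},"required":["moves"]}

```bash
mkdir -p pics; cat > h.py <<'E'
import numpy as np, cv2
from rig import robot
from scipy.spatial.transform import Rotation as R
def snap(name,fn):
    o=robot.get_obs(); p,d=robot.snapshot(name)
    cv2.imwrite(f'pics/{fn}.png',p[:,:,::-1]); np.savez(f'{fn}.npz',p=p,d=d,ep=o['ee_pos'],er=o['ee_rot'],name=name)
def rays(name,uv,o=None):
    c=robot.camera_info(name); K=np.array(c['mtx']); k=c['k1']
    uv=np.array(uv,float).reshape(-1,1,2)
    x=cv2.undistortPoints(uv,K,np.array([k,0,0,0,0.]))[:,0]
    return np.c_[x,np.ones(len(x))]
def toworld(name,P,ep=None,er=None):
    c=robot.camera_info(name)
    if 'hand_eye' in c:
        H=np.array(c['hand_eye']); return (P@H[:3,:3].T+H[:3,3])@R.from_quat(er).as_matrix().T+ep
    Rm=cv2.Rodrigues(np.array(c['rvec'],float))[0]; return (P-np.array(c['tvec']).ravel())@Rm
def pts(fn,uv,z=None):
    "world points of pixels: from depth, or on plane z"
    f=np.load(fn+'.npz'); n=str(f['name']); r=rays(n,uv)
    if z is None:
        d=np.array([f['d'][int(v),int(u)] for u,v in uv]); return toworld(n,r*d[:,None],f['ep'],f['er'])
    a=toworld(n,0*r,f['ep'],f['er']); b=toworld(n,r,f['ep'],f['er'])
    return a+(b-a)*((z-a[:,2])/(b-a)[:,2])[:,None]
E
python3 - <<'E'
from h import *
snap('scene','s0'); snap('side','d0')
a=cv2.imread('pics/s0.png');print(robot.grasp_offset, robot.get_obs())
E
```

```text
18.700000000000003 {'time_s': 0.1, 'joints': array([-1.74115682e-01,  2.45723006e-01,  1.55892326e+00,  1.86276564e-05,
        1.33870465e+00, -1.74104502e-01]), 'joint_vel': array([ 2.41514247e-04, -5.64553633e-04, -2.64038708e-03, -4.77616229e-04,
       -9.27315411e-04,  6.03755215e-05]), 'joint_torque': array([-3.55783277e-04, -4.30672574e+01, -3.27129292e+01, -1.74035663e-04,
        2.81168803e-03, -2.06976699e-05]), 'ee_pos': array([6.49486449e+02, 9.07286241e-02, 2.30287351e+02]), 'ee_rot': array([ 7.07111981e-01,  7.07101035e-01, -4.97132353e-04, -7.25129980e-04]), 'force': array([0.35805072, 0.19812185, 0.76648984]), 'torque': array([-0.00397707,  0.00032203, -0.04202788]), 'grip_force': 0.0, 'gripper_width': 85.15109548900527}
```

View pics/s0.png

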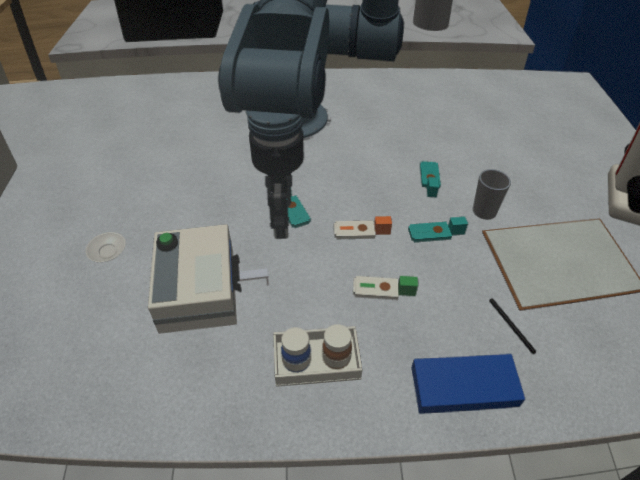

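View pics/d0.png

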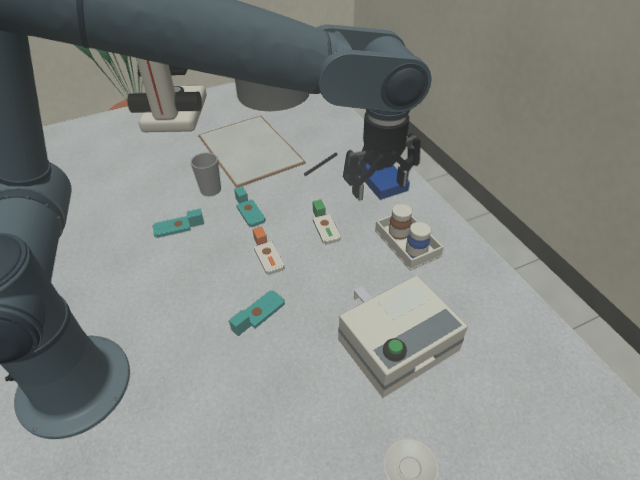

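Scene: the wanted cassette is white with a green grip at (408,285), nose left at (355,287). The reader is at (193,272), its tongue tip at (268,276) and its button at (167,239). 

Possible mix-ups: orange used grip (383,225), and turquoise look-alikes at (458,226), (432,187) and (297,212). I choose (408,285) and check it in a close crop.

```bash
python3 - <<'E'
from h import *
a=cv2.imread('pics/s0.png')
c1=cv2.resize(a[262:312,340:430],None,fx=8,fy=8,interpolation=cv2.INTER_CUBIC)[:,:720]
cv2.imwrite('pics/c1.png',cv2.copyMakeBorder(c1,0,0,0,0,cv2.BORDER_CONSTANT))
c2=cv2.resize(a[220:335,140:280],None,fx=5,fy=5,interpolation=cv2.INTER_CUBIC)
cv2.imwrite('pics/c2.png',c2)
np.set_printoptions(precision=1,suppress=True)
print(pts('s0',[(408,280),(360,287),(395,290),(168,238),(190,260),(210,270),(222,290),(250,275),(265,277),(383,220),(318,340)]))
print(toworld('scene',np.zeros((1,3))),toworld('side',np.zeros((1,3))))
E
```

```text
[[ 627.2  236.8   35.2]
 [ 620.3  144.5    8.1]
 [ 632.1  213.3   10.4]
 [ 561.4 -229.2  101.7]
 [ 601.7 -183.9   81.7]
 [ 630.4 -141.5   85.3]
 [ 678.2 -114.3   86.1]
 [ 597.7  -74.3   27.1]
 [ 600.8  -44.6   23.5]
 [ 459.4  208.    34.3]
 [ 737.8   56.5    5.4]]
[[1219.7   39.   802.4]] [[ 260.5 -600.2  819.2]]
```

View pics/c1.png

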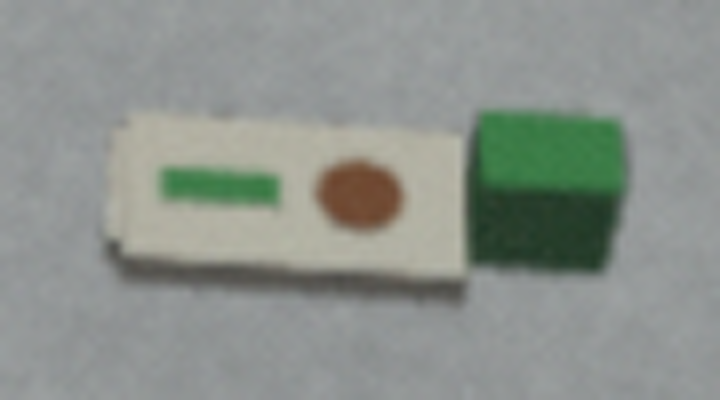

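View pics/c2.png

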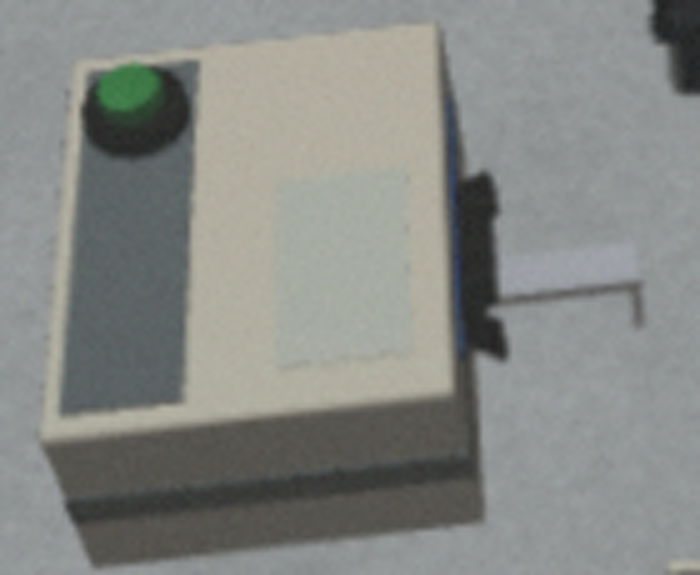

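The crop confirms the choice: green grip with its top at crop (550,150), and a white plate with a green stripe and the nose to the left. In the reader crop, the top corners are at (78,62), (440,25), (457,392) and (42,440), the tongue end is at (637,243)-(637,285), and the button is at (130,88).

```bash
python3 - <<'E'
from h import *
np.set_printoptions(precision=1,suppress=True)
c1=lambda L:[((u+.5)/8+340-.5,(v+.5)/8+262-.5) for u,v in L]
c2=lambda L:[((u+.5)/5+140-.5,(v+.5)/5+220-.5) for u,v in L]
def ang(a,b): d=b-a; return np.degrees(np.arctan2(d[1],d[0]))
G=pts('s0',c1([(480,112),(622,118),(625,190),(472,185)]),36);print('grip top',G,G.mean(0))
P=pts('s0',c1([(130,112),(463,132),(465,278),(122,258)]),12);print('plate',P, ang(P[1],P[0]),ang(P[2],P[3]))
T=pts('s0',c2([(78,62),(440,25),(457,392),(42,440)]),84);print('reader',T,T.mean(0),ang(T[1],T[0]),ang(T[2],T[3]),ang(T[1],T[2])-180,ang(T[0],T[3])-180)
print('tongue',pts('s0',c2([(500,258),(637,243),(637,285),(500,302)]),30))
print('button',pts('s0',c2([(130,88)]),102))
# fit depth planes: reader top & its extents
f=np.load('s0.npz');d=f['d'];uv=[(u,v) for v in range(210,340) for u in range(130,300)]
W=pts('s0',uv);p=f['p'][210:340,130:300].reshape(-1,3)
m=(abs(W[:,2]-84)<6)
r=cv2.minAreaRect(W[m][:,:2].astype(np.float32));print(r,np.median(W[m][:,2]))
g=(p[:,1].astype(int)>p[:,0]+50)&(W[:,2]>80);print('btn',np.median(W[g],axis=0),g.sum())
# side view depth of green
f=np.load('d0.npz');p=f['p'].astype(int);m=(p[...,1]>p[...,0]+40)&(p[...,1]>p[...,2]+30)
v,u=np.nonzero(m);W=pts('d0',list(zip(u,v)))
for nm,s in(('grip',(u>305)&(u<335)&(v<220)),('btn',(u>380)&(u<410)&(v>330))):
  w=W[s];print(nm,s.sum(),np.median(w,axis=0),np.percentile(w,[5,95],axis=0))
E
```

```text
grip top [[616.1 221.6  36. ]
 [619.4 256.6  36. ]
 [641.6 253.6  36. ]
 [638.6 216.4  36. ]] [628.9 237.   36. ]
plate [[594.  138.1  12. ]
 [603.5 222.   12. ]
 [648.9 216.1  12. ]
 [639.6 132.2  12. ]] -96.48519582926045 -96.32848894161562
reader [[ 527.3 -265.3   84. ]
 [ 511.4 -119.3   84. ]
 [ 694.8  -97.    84. ]
 [ 712.5 -243.9   84. ]] [ 611.5 -181.4   84. ] -83.80884069210248 -83.10945884119093 -173.07101442786885 -173.38980113328375
tongue [[589.7 -95.3  30. ]
 [583.6 -40.7  30. ]
 [605.1 -39.9  30. ]
 [612.  -93.7  30. ]]
button [[ 559.3 -234.2  102. ]]
((651.7673950195312, -122.22789001464844), (293.5712890625, 260.49078369140625), 7.597903251647949) 82.60037980843826
btn [ 560.9 -235.1  104. ] 68
grip 85 [624.4 232.3  36.3] [[614.  218.4  34.2]
 [635.1 249.   38.9]]
btn 130 [ 557.7 -238.4  106.4] [[ 548.6 -247.7  104.2]
 [ 566.9 -228.6  108.1]]
```

Call:
drive_tool(
  moves=[
    {"travel":[-0.07,0.79,-0.1],"yaw":-0.085,"hand":1},
    {"travel":[-0.07,0.79,-0.1],"yaw":-0.085,"hand":1},
    {"travel":[-0.07,0.79,-0.1],"yaw":-0.085,"hand":1},
    {"travel":[-0.07,0.79,-0.1],"yaw":-0.085,"hand":1},
    {"travel":[-0.07,0.79,-0.1],"yaw":-0.085,"hand":1},
  ],
)

```text
time_s: 0.6
ee_pos: [642.6, 79.6, 220.6]
ee_rot: [0.72, 0.694, -0.0, -0.0]
force: [0.3, -0.7, 0.6]
gripper_width: 85.2
grip_force: 0.0
```

Call:
drive_tool(
  moves=[
    {"travel":[-0.07,0.79,-0.1],"yaw":-0.085,"hand":1},
    {"travel":[-0.07,0.79,-0.1],"yaw":-0.085,"hand":1},
    {"travel":[-0.07,0.79,-0.1],"yaw":-0.085,"hand":1},
    {"travel":[-0.07,0.79,-0.1],"yaw":-0.085,"hand":1},
    {"travel":[-0.07,0.79,-0.1],"yaw":-0.085,"hand":1},
  ],
)

```text
time_s: 1.1
ee_pos: [635.6, 158.6, 210.5]
ee_rot: [0.733, 0.68, -0.0, -0.0]
force: [0.6, -0.4, 0.1]
gripper_width: 85.5
grip_force: 0.0
```

Call:
drive_tool(
  moves=[
    {"travel":[-0.07,0.79,-0.1],"yaw":-0.085,"hand":1},
    {"travel":[-0.07,0.79,-0.1],"yaw":-0.085,"hand":1},
    {"travel":[-0.07,0.79,-0.1],"yaw":-0.085,"hand":1},
    {"travel":[-0.07,0.79,-0.1],"yaw":-0.085,"hand":1},
    {"travel":[0,0,0],"yaw":-0.085,"hand":1},
  ],
)

```text
time_s: 1.6
ee_pos: [629.5, 222.6, 202.3]
ee_rot: [0.745, 0.667, -0.001, -0.001]
force: [0.3, -0.2, 0.1]
gripper_width: 85.4
grip_force: 0.0
```

```bash
python3 - <<'E'
from h import *
snap('wrist','w0');o=robot.get_obs();print(o['ee_pos'],R.from_quat(o['ee_rot']).as_matrix(),o['time_s'],o['force'])
E
```

```text
[629.87130577 221.60084638 202.53627476] [[ 1.10233009e-01  9.93904922e-01 -1.29963736e-03]
 [ 9.93905564e-01 -1.10233737e-01 -5.02393826e-04]
 [-6.42595580e-04 -1.23633642e-03 -9.99999029e-01]] 1.65 [-0.69057967  0.20389658 -0.1342904 ]
```

View pics/w0.png

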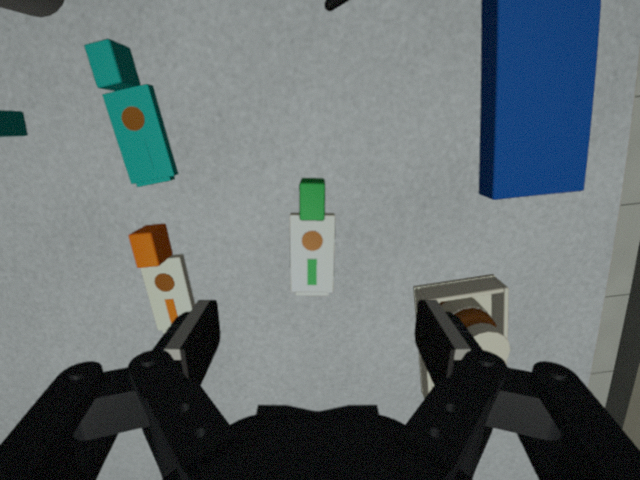

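The wrist view shows the green grip top at (312,200), the plate from (291,214) to (335,292), aligned with the image axes. The orange and turquoise pieces are clear to the left, and the pot rack is at lower right.

```bash
python3 - <<'E'
from h import *
np.set_printoptions(precision=1,suppress=True)
f=np.load('w0.npz');p=f['p'].astype(int);m=(p[...,1]>p[...,0]+30)&(p[...,1]>p[...,2]+30);m[:165]=0;m[240:]=0;m[:,:280]=0;m[:,345:]=0
v,u=np.nonzero(m);W=pts('w0',list(zip(u,v)));s=abs(W[:,2]-36)<5
print(s.sum(),W[s].mean(0)); q=pts('w0',list(zip(u[s],v[s])),36);print(cv2.minAreaRect(q[:,:2].astype(np.float32)))
P=pts('w0',[(291,214),(335,214),(334,292),(292,292)],12);d=P[3]-P[0];e=P[2]-P[1]
print(P,np.degrees(np.arctan2(d[1],d[0])),np.degrees(np.arctan2(e[1],e[0])),P.mean(0))
E
```

```text
912 [626.9 238.6  35. ]
((627.0552368164062, 238.91012573242188), (34.49745559692383, 22.371543884277344), 83.66184997558594)
[[603.8 223.1  12. ]
 [647.6 218.3  12. ]
 [638.4 132.4  12. ]
 [593.3 137.3  12. ]] -96.9518799888361 -96.11056971751282 [620.8 177.8  12. ]
```

Call:
drive_tool(
  moves=[
    {"travel":[-0.06,0.42,-0.9],"yaw":0,"hand":1},
    {"travel":[-0.06,0.41,-0.9],"yaw":0,"hand":1},
    {"travel":[0,0,-1],"yaw":0,"hand":1},
    {"travel":[0,0,-1],"yaw":0,"hand":1},
    {"travel":[0,0,-1],"yaw":0,"hand":1},
  ],
)

```text
time_s: 2.15
ee_pos: [626.8, 237.7, 104.1]
ee_rot: [0.745, 0.667, -0.001, -0.001]
force: [0.7, -0.3, 0.6]
gripper_width: 85.6
grip_force: 0.0
```

Call:
drive_tool(
  moves=[
    {"travel":[0,0,-1],"yaw":0,"hand":1},
    {"travel":[0,0,-1],"yaw":0,"hand":1},
    {"travel":[0,0,-1],"yaw":0,"hand":1},
    {"travel":[0,0,-1],"yaw":0,"hand":1},
    {"travel":[0,0,-0.5],"yaw":0,"hand":1},
  ],
)

```text
time_s: 2.65
ee_pos: [625.3, 237.3, 13.0]
ee_rot: [0.745, 0.667, -0.003, -0.002]
force: [-0.6, -0.4, -0.3]
gripper_width: 85.5
grip_force: 0.0
```

Call:
drive_tool(
  moves=[
    {"travel":[0,0,-0.25],"yaw":0,"hand":1},
    {"travel":[0,0,-0.25],"yaw":0,"hand":1},
    {"travel":[0,0,0],"yaw":0,"hand":1},
    {"travel":[0,0,0],"yaw":0,"hand":1},
    {"travel":[0,0,0],"yaw":0,"hand":1},
  ],
)

```text
time_s: 3.15
ee_pos: [628.7, 237.9, 8.3]
ee_rot: [0.745, 0.667, 0.001, 0.0]
force: [0.3, 0.5, 0.7]
gripper_width: 85.6
grip_force: 0.0
```

Call:
drive_tool(
  moves=[
    {"travel":[-0.04,0,-0.2],"yaw":0,"hand":1},
    {"travel":[0,0,0],"yaw":0,"hand":0},
    {"travel":[0,0,0],"yaw":0,"hand":-0.3},
    {"travel":[0,0,0],"yaw":0,"hand":-1},
    {"travel":[0,0,0],"yaw":0,"hand":-1},
  ],
)

```text
time_s: 3.65
ee_pos: [627.3, 237.8, 3.4]
ee_rot: [0.745, 0.667, 0.0, 0.0]
force: [0.7, -0.5, -0.1]
gripper_width: 28.2
grip_force: 0.0
```

Call:
drive_tool(
  moves=[
    {"travel":[0,0,0],"yaw":0,"hand":-1},
    {"travel":[0,0,0],"yaw":0,"hand":-1},
    {"travel":[0,0,0],"yaw":0,"hand":-1},
    {"travel":[0,0,0],"yaw":0,"hand":-1},
    {"travel":[0,0,0],"yaw":0,"hand":-1},
  ],
)

```text
time_s: 4.15
ee_pos: [627.5, 237.9, 3.6]
ee_rot: [0.745, 0.667, 0.0, 0.0]
force: [1.0, 0.7, 1.4]
gripper_width: 23.4
grip_force: 59.2
```

Call:
drive_tool(
  moves=[
    {"travel":[0,0,0.5],"yaw":0,"hand":-1},
    {"travel":[0,0,1],"yaw":0,"hand":-1},
    {"travel":[0,0,1],"yaw":0,"hand":-1},
    {"travel":[-0.22,-0.84,0],"yaw":0.262,"hand":-1},
    {"travel":[-0.22,-0.84,0],"yaw":0.262,"hand":-1},
  ],
)

```text
time_s: 4.65
ee_pos: [618.8, 204.2, 54.7]
ee_rot: [0.729, 0.684, 0.001, 0.001]
force: [-0.9, -1.4, -0.9]
gripper_width: 23.3
grip_force: 59.0
```

Call:
drive_tool(
  moves=[
    {"travel":[-0.22,-0.84,0],"yaw":0.262,"hand":-1},
    {"travel":[-0.22,-0.84,0],"yaw":0.262,"hand":-1},
    {"travel":[-0.22,-0.84,0],"yaw":0.262,"hand":-1},
    {"travel":[-0.22,-0.84,0],"yaw":0.262,"hand":-1},
    {"travel":[-0.22,-0.84,0],"yaw":0.262,"hand":-1},
  ],
)

```text
time_s: 5.15
ee_pos: [595.9, 119.5, 53.5]
ee_rot: [0.689, 0.724, -0.0, -0.0]
force: [-0.1, 0.0, -0.3]
gripper_width: 23.2
grip_force: 59.0
```

Call:
drive_tool(
  moves=[
    {"travel":[-0.22,-0.84,0],"yaw":0.262,"hand":-1},
    {"travel":[-0.22,-0.84,0],"yaw":0.262,"hand":-1},
    {"travel":[-0.22,-0.84,0],"yaw":0.262,"hand":-1},
    {"travel":[0,0,0],"yaw":0,"hand":-1},
    {"travel":[0,0,0],"yaw":0,"hand":-1},
  ],
)

```text
time_s: 5.65
ee_pos: [583.2, 69.8, 53.5]
ee_rot: [0.665, 0.747, 0.0, -0.0]
force: [-0.2, 1.1, -1.1]
gripper_width: 23.5
grip_force: 58.9
```

```bash
python3 - <<'E'
from h import *
snap('wrist','w1');snap('side','d1');snap('scene','s1');o=robot.get_obs();print(o['ee_pos'],R.from_quat(o['ee_rot']).as_matrix()[:,0],o['time_s'],o['force'])
E
```

```text
[583.2911204   70.4721204   53.37865519] [-1.17638216e-01  9.93056505e-01  1.68076657e-04] 5.8 [ 0.02556302 -0.02708351 -1.30175871]
```

View pics/w1.png

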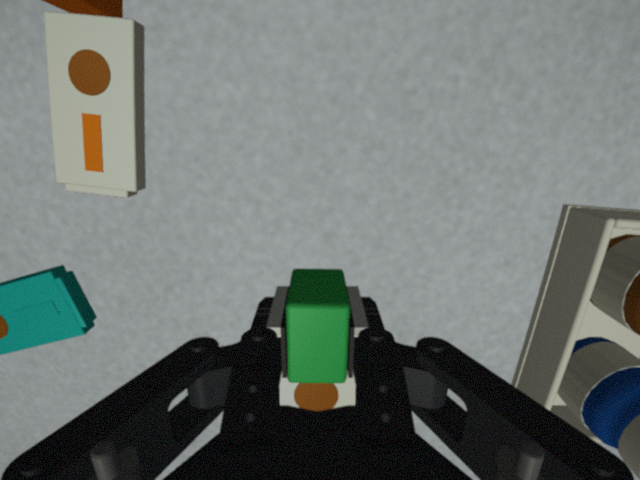

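The wrist view shows the green block held square between the pads at (318,325), but the slot is out of view. I'll use the scene camera to align.

```bash
python3 - <<'E'
from h import *
a=cv2.imread('pics/s1.png')
cv2.imwrite('pics/c3.png',cv2.resize(a[225:325,215:350],None,fx=5.9,fy=5.9,interpolation=cv2.INTER_CUBIC))
E
```

```text
(no output)
```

View pics/c3.png

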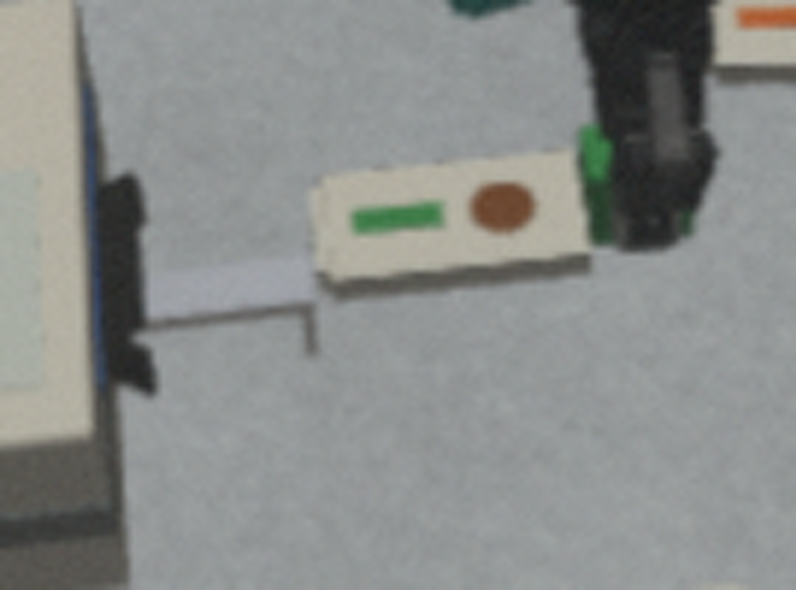

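The plate corners are at crop (335,178), (578,150), (590,255) and (335,280). The tongue runs (150,272)-(315,258) on top and (150,322)-(315,303) below. I'll measure the lateral offset.

```bash
python3 - <<'E'
from h import *
np.set_printoptions(precision=1,suppress=True)
c=lambda L:[((u+.5)/5.9+215-.5,(v+.5)/5.9+225-.5) for u,v in L]
P=pts('s1',c([(335,178),(578,150),(590,255),(335,280)]),62)
T=pts('s1',c([(150,272),(315,258),(315,303),(150,322)]),30)
h=np.radians(-83.3);X=np.array([np.cos(h),np.sin(h)]);Y=np.array([-X[1],X[0]])
C=np.array([611.5,-181.4])
for n,A in(('plate',P),('tongue',T)):
  q=A[:,:2]-C;print(n,np.c_[q@X,q@Y,A[:,:2]])
q=np.array([583.3,70.4])-C;print('tcp',q@X,q@Y)
# tongue from depth of both cameras; reader top sides by depth jump
for fn in('s0','d0'):
  f=np.load(fn+'.npz');v,u=np.mgrid[200:460,140:480].reshape(2,-1)
  W=pts(fn,list(zip(u,v)));L=np.c_[(W[:,:2]-C)@X,(W[:,:2]-C)@Y,W[:,2]]
  s=(L[:,0]<-95)&(L[:,0]>-143)&(abs(L[:,1])<25)&(L[:,2]>22)&(L[:,2]<40)
  print(fn,'tongue',s.sum(),L[s].mean(0),np.percentile(L[s],[5,95],axis=0))
  s=(abs(L[:,2]-84)<5)&(abs(L[:,0])<50)&(abs(L[:,1])<120)
  print('top y',np.percentile(L[s],[0.5,99.5],axis=0)[:,1], np.median(L[s][:,2]))
  s=(abs(L[:,2]-84)<5)&(abs(L[:,1])<60)&(abs(L[:,0])<100)
  print('top x',np.percentile(L[s],[0.5,99.5],axis=0)[:,0])
E
```

```text
plate [[-154.5  -17.6  575.9  -30. ]
 [-236.5  -17.9  566.1   51.4]
 [-233.9   27.8  611.9   54.1]
 [-150.7   25.9  619.7  -28.7]]
tongue [[ -88.9  -12.8  588.4  -94.6]
 [-144.9  -10.7  583.9  -38.7]
 [-143.3    8.7  603.5  -38.1]
 [ -87.9    8.8  610.   -93.1]]
tcp -253.37048433999198 1.3702792846267713
s0 tongue 231 [-119.    -1.1   27.5] [[-140.5  -12.1   23.4]
 [ -97.7    7.5   30.5]]
top y [-95.6  92.2] 82.69776035698513
top x [-72.5  75.5]
d0 tongue 158 [-122.3   -6.3   30.3] [[-139.   -15.    27.1]
 [-104.9    3.8   32.9]]
top y [-99.4  88.2] 84.66238995529352
top x [-69.6  79.2]
```

Call:
drive_tool(
  moves=[
    {"travel":[-0.25,-0.03,-0.3],"yaw":0,"hand":-1},
    {"travel":[0,0,-0.3],"yaw":0,"hand":-1},
    {"travel":[0.1,-0.87,-0.2],"yaw":0,"hand":-1},
    {"travel":[0.1,-0.87,-0.1],"yaw":0,"hand":-1},
    {"travel":[0,0,0],"yaw":0,"hand":-1},
  ],
)

```text
time_s: 6.3
ee_pos: [582.2, 32.6, 34.7]
ee_rot: [0.665, 0.747, -0.0, -0.0]
force: [-0.1, 1.2, -1.0]
gripper_width: 23.3
grip_force: 58.9
```

```bash
python3 - <<'E'
from h import *
snap('side','d2');snap('scene','s2');o=robot.get_obs();print(o['ee_pos'],R.from_quat(o['ee_rot']).as_matrix()[:,0],o['time_s'],o['force'])
a=cv2.imread('pics/s2.png')[235:310,215:335];b=cv2.imread('pics/d2.png')[230:350,290:450]
a=cv2.resize(a,(640,400),interpolation=cv2.INTER_CUBIC);b=cv2.resize(b,(800,600),interpolation=cv2.INTER_CUBIC)
cv2.imwrite('pics/c4.png',a);cv2.imwrite('pics/c5.png',b)
E
```

```text
[582.2069726   33.96313008  35.11650709] [-1.15888189e-01  9.93262219e-01  3.04221184e-04] 6.4 [ 0.41747576 -0.16946839  0.23678341]
```

View pics/c4.png

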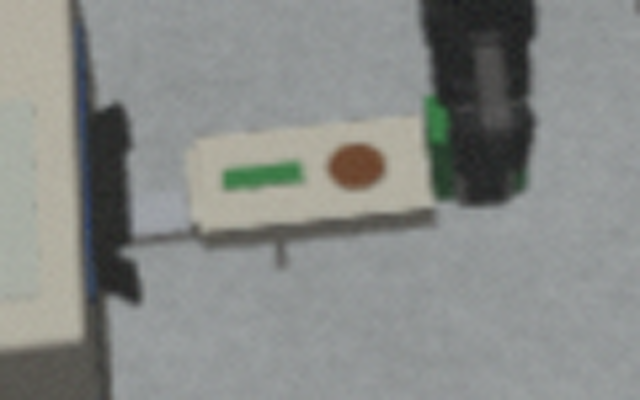

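View pics/c5.png

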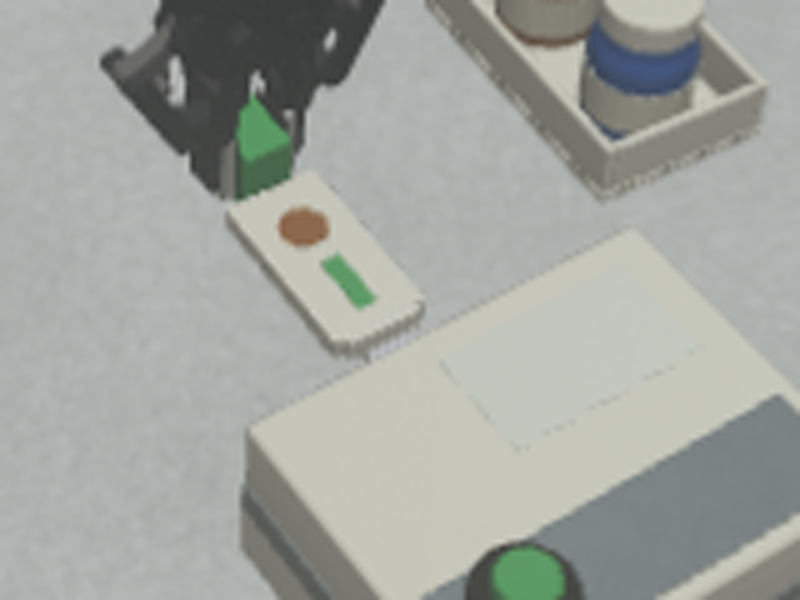

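Plate corners in c4 are (205,138), (422,115), (432,208) and (207,232); the tongue at u=160 runs v 193 to 240. In side crop c5, the plate's nose corners are (345,343) and (420,302), its rear corners (230,212) and (312,172), and the reader's front top corners (250,430) and (635,230).

```bash
python3 - <<'E'
from h import *
np.set_printoptions(precision=1,suppress=True)
s=16/3
c=lambda L:[((u+.5)/s+215-.5,(v+.5)/s+235-.5) for u,v in L]
d=lambda L:[((u+.5)/5+290-.5,(v+.5)/5+230-.5) for u,v in L]
h=np.radians(-83.3);X=np.array([np.cos(h),np.sin(h)]);Y=np.array([-X[1],X[0]]);C=np.array([611.5,-181.4])
def loc(A): q=A[:,:2]-C;return np.c_[q@X,q@Y]
print('plate s',loc(pts('s2',c([(205,138),(422,115),(432,208),(207,232)]),43.5)))
print('tongue s',loc(pts('s2',c([(160,193),(160,240)]),30)))
print('plate d',loc(pts('d2',d([(330,340),(420,302),(230,212),(312,172)]),43.5)))
print('reader d',loc(pts('d2',d([(250,430),(635,230)]),84)))
print('tcp',loc(np.array([[582.2,33.9]])))
E
```

```text
plate s [[-117.   -24.2]
 [-198.9  -23.4]
 [-197.2   21.7]
 [-114.9   20.8]]
tongue s [[-98.  -11.2]
 [-96.8  11.2]]
plate d [[-112.4  -30. ]
 [-109.1   13.1]
 [-193.1  -27.2]
 [-193.6   15.8]]
reader d [[-67.4 -98.9]
 [-67.9  87.5]]
tcp [[-217.2   -4. ]]
```

Call:
drive_tool(
  moves=[
    {"travel":[0.06,-0.295,0],"yaw":0.06,"hand":-1},
    {"travel":[0.035,-0.298,0],"yaw":0,"hand":-1},
    {"travel":[0.035,-0.298,0],"yaw":0,"hand":-1},
    {"travel":[0.035,-0.298,0],"yaw":0,"hand":-1},
    {"travel":[0.035,-0.298,0],"yaw":0,"hand":-1},
  ],
)

```text
time_s: 6.9
ee_pos: [586.3, 4.1, 35.4]
ee_rot: [0.662, 0.749, 0.0, 0.0]
force: [-0.2, -0.1, 0.3]
gripper_width: 23.3
grip_force: 58.9
```

Call:
drive_tool(
  moves=[
    {"travel":[0.018,-0.149,0],"yaw":0,"hand":-1},
    {"travel":[0.018,-0.149,0],"yaw":0,"hand":-1},
    {"travel":[0.018,-0.149,0],"yaw":0,"hand":-1},
    {"travel":[0.018,-0.149,0],"yaw":0,"hand":-1},
    {"travel":[0.018,-0.149,0],"yaw":0,"hand":-1},
  ],
)

```text
time_s: 7.4
ee_pos: [588.0, -10.4, 35.3]
ee_rot: [0.662, 0.749, -0.0, -0.0]
force: [0.0, -0.2, 0.1]
gripper_width: 22.8
grip_force: 58.9
```

Call:
drive_tool(
  moves=[
    {"travel":[0.018,-0.149,0],"yaw":0,"hand":-1},
    {"travel":[0.018,-0.149,0],"yaw":0,"hand":-1},
    {"travel":[0.018,-0.149,0],"yaw":0,"hand":-1},
    {"travel":[0.018,-0.149,0],"yaw":0,"hand":-1},
    {"travel":[0.018,-0.149,0],"yaw":0,"hand":-1},
  ],
)

```text
time_s: 7.9
ee_pos: [589.8, -25.4, 35.3]
ee_rot: [0.662, 0.749, -0.0, -0.0]
force: [0.0, -0.5, 0.4]
gripper_width: 23.0
grip_force: 58.9
```

Call:
drive_tool(
  moves=[
    {"travel":[0.012,-0.1,0],"yaw":0,"hand":-1},
    {"travel":[0.012,-0.1,0],"yaw":0,"hand":-1},
    {"travel":[0.012,-0.1,0],"yaw":0,"hand":-1},
    {"travel":[0.012,-0.1,0],"yaw":0,"hand":-1},
    {"travel":[0,0,0],"yaw":0,"hand":-1},
  ],
)

```text
time_s: 8.4
ee_pos: [590.8, -33.4, 35.3]
ee_rot: [0.663, 0.749, 0.0, 0.0]
force: [-0.3, -0.1, -0.7]
gripper_width: 23.3
grip_force: 58.9
```

Call:
drive_tool(
  moves=[
    {"travel":[0.006,-0.05,0],"yaw":0,"hand":-1},
    {"travel":[0.006,-0.05,0],"yaw":0,"hand":-1},
    {"travel":[0.006,-0.05,0],"yaw":0,"hand":-1},
    {"travel":[0.006,-0.05,0],"yaw":0,"hand":-1},
    {"travel":[0.006,-0.05,0],"yaw":0,"hand":-1},
  ],
)

```text
time_s: 8.9
ee_pos: [591.4, -38.2, 35.3]
ee_rot: [0.662, 0.749, 0.0, 0.0]
force: [-0.6, -0.4, -1.0]
gripper_width: 23.2
grip_force: 58.9
```

Call:
drive_tool(
  moves=[
    {"travel":[0.006,-0.05,0],"yaw":0,"hand":-1},
    {"travel":[0.006,-0.05,0],"yaw":0,"hand":-1},
    {"travel":[0.006,-0.05,0],"yaw":0,"hand":-1},
    {"travel":[0.006,-0.05,0],"yaw":0,"hand":-1},
    {"travel":[0,0,0],"yaw":0,"hand":-1},
  ],
)

```text
time_s: 9.4
ee_pos: [591.8, -41.8, 35.3]
ee_rot: [0.663, 0.749, 0.0, -0.0]
force: [0.1, 2.6, -0.9]
gripper_width: 23.2
grip_force: 59.0
```

Force is starting to build, so smaller steps from here.

Call:
drive_tool(
  moves=[
    {"travel":[0.003,-0.025,0],"yaw":0,"hand":-1},
    {"travel":[0.003,-0.025,0],"yaw":0,"hand":-1},
    {"travel":[0.003,-0.025,0],"yaw":0,"hand":-1},
    {"travel":[0,0,0],"yaw":0,"hand":-1},
    {"travel":[0,0,0],"yaw":0,"hand":-1},
  ],
)

```text
time_s: 9.9
ee_pos: [591.9, -43.2, 35.2]
ee_rot: [0.662, 0.749, 0.0, -0.0]
force: [-1.8, 5.2, 0.6]
gripper_width: 23.3
grip_force: 59.0
```

Call:
drive_tool(
  moves=[
    {"travel":[0.003,-0.025,0],"yaw":0,"hand":-1},
    {"travel":[0.003,-0.025,0],"yaw":0,"hand":-1},
    {"travel":[0.003,-0.025,0],"yaw":0,"hand":-1},
    {"travel":[0,0,0],"yaw":0,"hand":-1},
    {"travel":[0,0,0],"yaw":0,"hand":-1},
  ],
)

```text
time_s: 10.4
ee_pos: [592.1, -44.7, 35.2]
ee_rot: [0.662, 0.749, 0.0, -0.0]
force: [-0.5, 6.0, 1.4]
gripper_width: 23.2
grip_force: 59.0
```

Call:
drive_tool(
  moves=[
    {"travel":[0.003,-0.025,0],"yaw":0,"hand":-1},
    {"travel":[0.003,-0.025,0],"yaw":0,"hand":-1},
    {"travel":[0,0,0],"yaw":0,"hand":-1},
    {"travel":[0,0,0],"yaw":0,"hand":-1},
    {"travel":[0,0,0],"yaw":0,"hand":-1},
  ],
)

```text
time_s: 10.9
ee_pos: [592.2, -45.5, 35.2]
ee_rot: [0.662, 0.749, 0.0, -0.0]
force: [-0.7, 5.3, 1.6]
gripper_width: 23.7
grip_force: 59.0
```

Call:
drive_tool(
  moves=[
    {"travel":[0.003,-0.025,0],"yaw":0,"hand":-1},
    {"travel":[0.003,-0.025,0],"yaw":0,"hand":-1},
    {"travel":[0.003,-0.025,0],"yaw":0,"hand":-1},
    {"travel":[0,0,0],"yaw":0,"hand":-1},
    {"travel":[0,0,0],"yaw":0,"hand":-1},
  ],
)

```text
time_s: 11.4
ee_pos: [592.3, -46.9, 35.3]
ee_rot: [0.662, 0.749, 0.0, -0.001]
force: [-0.7, 6.2, 1.5]
gripper_width: 23.2
grip_force: 59.1
```

Call:
drive_tool(
  moves=[
    {"travel":[0.003,-0.025,0],"yaw":0,"hand":-1},
    {"travel":[0.003,-0.025,0],"yaw":0,"hand":-1},
    {"travel":[0,0,0],"yaw":0,"hand":-1},
    {"travel":[0,0,0],"yaw":0,"hand":-1},
    {"travel":[0,0,0],"yaw":0,"hand":-1},
  ],
)

```text
time_s: 11.9
ee_pos: [592.4, -47.8, 35.2]
ee_rot: [0.662, 0.749, 0.0, -0.001]
force: [-1.1, 7.4, 1.9]
gripper_width: 23.1
grip_force: 59.1
```

Call:
drive_tool(
  moves=[
    {"travel":[0.003,-0.025,0],"yaw":0,"hand":-1},
    {"travel":[0.003,-0.025,0],"yaw":0,"hand":-1},
    {"travel":[0,0,0],"yaw":0,"hand":-1},
    {"travel":[0,0,0],"yaw":0,"hand":-1},
    {"travel":[0,0,0],"yaw":0,"hand":-1},
  ],
)

```text
time_s: 12.4
ee_pos: [592.4, -47.9, 35.3]
ee_rot: [0.662, 0.749, 0.001, -0.001]
force: [-2.2, 10.4, 2.4]
gripper_width: 23.1
grip_force: 59.3
```

Call:
drive_tool(
  moves=[
    {"travel":[0.002,-0.02,0],"yaw":0,"hand":-1},
    {"travel":[0,0,0],"yaw":0,"hand":-1},
    {"travel":[0,0,0],"yaw":0,"hand":-1},
    {"travel":[0,0,0],"yaw":0,"hand":-1},
    {"travel":[0,0,0],"yaw":0,"hand":-1},
  ],
)

```text
time_s: 12.9
ee_pos: [592.4, -48.0, 35.3]
ee_rot: [0.662, 0.749, 0.001, -0.002]
force: [-1.0, 11.5, 3.7]
gripper_width: 23.6
grip_force: 59.4
```

Call:
drive_tool(
  moves=[
    {"travel":[0,0,-0.04],"yaw":0,"hand":-1},
    {"travel":[0,0,0],"yaw":0,"hand":-1},
    {"travel":[0,0,0],"yaw":0,"hand":0.3},
    {"travel":[0,0,0],"yaw":0,"hand":0.3},
    {"travel":[0,0,0],"yaw":0,"hand":0.3},
  ],
)

```text
time_s: 13.4
ee_pos: [593.1, -50.8, 34.7]
ee_rot: [0.663, 0.749, -0.0, 0.001]
force: [0.0, -0.2, 0.1]
gripper_width: 55.4
grip_force: 0.0
```

Call:
drive_tool(
  moves=[
    {"travel":[0,0,0],"yaw":0,"hand":0.6},
    {"travel":[0,0,0.2],"yaw":0,"hand":0.6},
    {"travel":[0,0,0.5],"yaw":0,"hand":0.6},
    {"travel":[0,0,1],"yaw":0,"hand":0.6},
    {"travel":[0,0,1],"yaw":0,"hand":0.6},
  ],
)

```text
time_s: 13.9
ee_pos: [592.8, -50.1, 89.6]
ee_rot: [0.662, 0.749, -0.0, 0.0]
force: [0.5, 0.1, -0.1]
gripper_width: 68.5
grip_force: 0.0
```

Call:
drive_tool(
  moves=[
    {"travel":[0,0,1],"yaw":0,"hand":0.6},
    {"travel":[0,0,1],"yaw":0,"hand":-1},
    {"travel":[0,0,1],"yaw":0,"hand":-1},
    {"travel":[0,0,0.5],"yaw":0,"hand":-1},
    {"travel":[0,0,0],"yaw":0,"hand":-1},
  ],
)

```text
time_s: 14.4
ee_pos: [594.0, -50.4, 160.9]
ee_rot: [0.662, 0.749, 0.001, 0.002]
force: [-0.5, 0.6, -0.6]
gripper_width: 9.8
grip_force: 0.0
```

```bash
python3 - <<'E'
from h import *
snap('wrist','w3');snap('scene','s3');o=robot.get_obs();print(o['ee_pos'],o['time_s'],o['force'],o['gripper_width'])
np.set_printoptions(precision=1,suppress=True)
f=np.load('w3.npz');p=f['p'].astype(int);m=(p[...,1]>p[...,0]+30)&(p[...,1]>p[...,2]+30)
v,u=np.nonzero(m);W=pts('w3',list(zip(u,v)));s=abs(W[:,2]-66)<6
print(s.sum(),u[s].mean(),v[s].mean());
if s.sum(): print(W[s].mean(0),cv2.minAreaRect(W[s][:,:2].astype(np.float32)))
b=cv2.imread('pics/w3.png')
a=cv2.resize(cv2.imread('pics/s3.png')[200:320,130:330],(800,480),interpolation=cv2.INTER_CUBIC);cv2.imwrite('pics/c6.png',a)
E
```

```text
[592.43425695 -49.97645119 158.04132603] 14.5 [-0.54280676 -0.6306156  -1.03456945] -0.07397538876211936
1493 314.60281312793035 235.25653047555258
[592.9 -46.5  64.9] ((592.9788818359375, -47.66200637817383), (23.122032165527344, 36.71735382080078), 6.777819633483887)
```

View pics/c6.png

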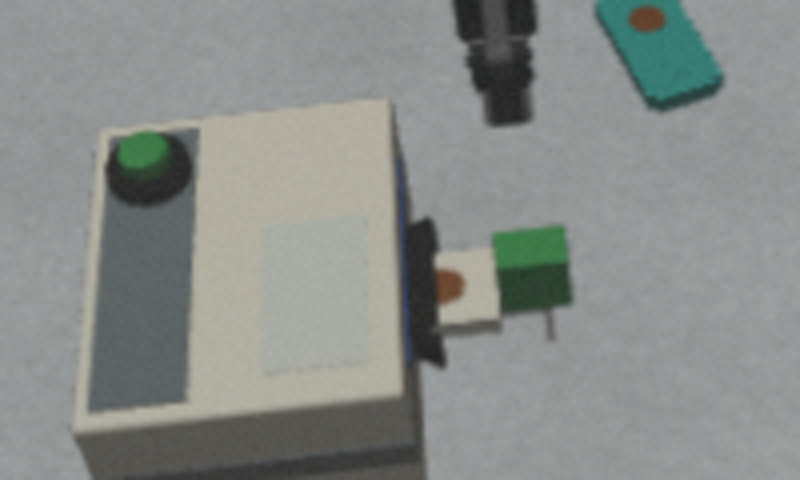

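The cassette is flat and seated in the slot, with its grip at crop (532,265). Now to the button, at crop (143,150).

Call:
drive_tool(
  moves=[
    {"travel":[-0.17,-0.93,0],"yaw":0,"hand":-1},
    {"travel":[-0.17,-0.93,0],"yaw":0,"hand":-1},
    {"travel":[-0.17,-0.93,0],"yaw":0,"hand":-1},
    {"travel":[-0.17,-0.93,0],"yaw":0,"hand":-1},
    {"travel":[-0.17,-0.93,0],"yaw":0,"hand":-1},
  ],
)

```text
time_s: 15.0
ee_pos: [574.7, -143.4, 156.7]
ee_rot: [0.662, 0.749, -0.0, -0.001]
force: [-0.0, -0.2, 0.6]
gripper_width: -0.2
grip_force: 0.0
```

Call:
drive_tool(
  moves=[
    {"travel":[-0.17,-0.93,0],"yaw":0,"hand":-1},
    {"travel":[-0.17,-0.93,0],"yaw":0,"hand":-1},
    {"travel":[-0.17,-0.93,0],"yaw":0,"hand":-1},
    {"travel":[-0.17,-0.93,0],"yaw":0,"hand":-1},
    {"travel":[-0.17,-0.93,0],"yaw":0,"hand":-1},
  ],
)

```text
time_s: 15.5
ee_pos: [558.0, -236.8, 157.4]
ee_rot: [0.662, 0.749, -0.0, -0.001]
force: [-0.3, -0.1, 1.0]
gripper_width: 0.3
grip_force: 0.0
```

Call:
drive_tool(
  moves=[
    {"travel":[0,0,-0.5],"yaw":0,"hand":-1},
    {"travel":[0,0,-0.7],"yaw":0,"hand":-1},
    {"travel":[0,0,-0.6],"yaw":0,"hand":-1},
    {"travel":[0,0,-0.2],"yaw":0,"hand":-1},
    {"travel":[0,0,0],"yaw":0,"hand":-1},
  ],
)

```text
time_s: 16.0
ee_pos: [558.2, -234.9, 116.9]
ee_rot: [0.662, 0.749, -0.0, -0.001]
force: [0.6, -0.6, -0.4]
gripper_width: 0.2
grip_force: 0.0
```

```bash
python3 - <<'E'
from h import *
snap('wrist','w4');o=robot.get_obs();print(o['ee_pos'],o['time_s'],o['force'])
np.set_printoptions(precision=1,suppress=True)
snap('side','d4');snap('scene','s4')
for fn in('d4','s4','w4'):
  f=np.load(fn+'.npz');p=f['p'].astype(int);m=(p[...,1]>p[...,0]+30)&(p[...,1]>p[...,2]+30)
  v,u=np.nonzero(m);W=pts(fn,list(zip(u,v)));s=(abs(W[:,:2]-[559,-236]).max(1)<30)&(W[:,2]>90)
  print(fn,s.sum(),W[s].mean(0) if s.any() else '')
a=cv2.imread('pics/d4.png')[290:410,320:480];cv2.imwrite('pics/c7.png',cv2.resize(a,(640,480),interpolation=cv2.INTER_CUBIC))
E
```

```text
[ 558.68790391 -235.36145142  117.8764239 ] 16.05 [-0.03916556 -1.48619147  0.74233424]
d4 111 [ 554.9 -241.5  105.3]
s4 76 [ 562.3 -234.2  104.1]
w4 937 [ 558.5 -228.1  105.1]
```

View pics/c7.png

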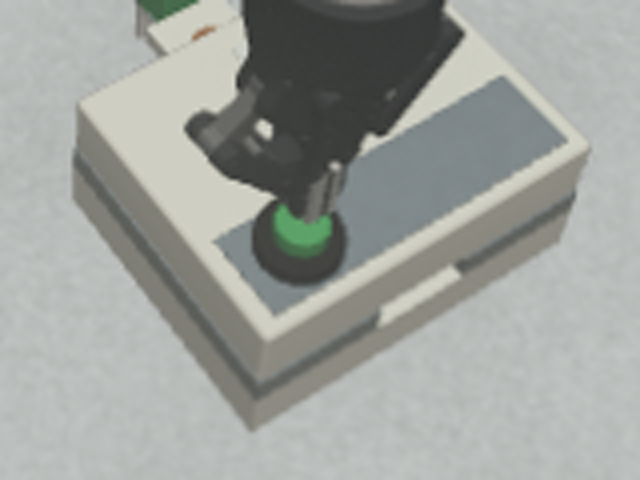

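The side crop shows the shut fingertips (318,215) directly over the green button (302,230). I'll press gently.

Call:
drive_tool(
  moves=[
    {"travel":[0,0,-0.2],"yaw":0,"hand":-1},
    {"travel":[0,0,-0.2],"yaw":0,"hand":-1},
    {"travel":[0,0,-0.15],"yaw":0,"hand":-1},
    {"travel":[0,0,-0.1],"yaw":0,"hand":-1},
    {"travel":[0,0,0],"yaw":0,"hand":-1},
  ],
)

```text
time_s: 16.65
ee_pos: [558.6, -235.9, 105.3]
ee_rot: [0.662, 0.749, -0.0, -0.0]
force: [-1.7, 0.9, 1.1]
gripper_width: -0.4
grip_force: 0.9
```

Call:
drive_tool(
  moves=[
    {"travel":[0,0,-0.05],"yaw":0,"hand":-1},
    {"travel":[0,0,-0.05],"yaw":0,"hand":-1},
    {"travel":[0,0,-0.05],"yaw":0,"hand":-1},
    {"travel":[0,0,0],"yaw":0,"hand":-1},
    {"travel":[0,0,0],"yaw":0,"hand":-1},
  ],
)

```text
time_s: 17.15
ee_pos: [558.8, -236.1, 102.7]
ee_rot: [0.662, 0.749, -0.0, 0.0]
force: [-1.4, 1.2, 3.2]
gripper_width: 0.1
grip_force: 1.6
```

Call:
drive_tool(
  moves=[
    {"travel":[0,0,-0.05],"yaw":0,"hand":-1},
    {"travel":[0,0,-0.05],"yaw":0,"hand":-1},
    {"travel":[0,0,-0.05],"yaw":0,"hand":-1},
    {"travel":[0,0,0],"yaw":0,"hand":-1},
    {"travel":[0,0,0],"yaw":0,"hand":-1},
  ],
)

```text
time_s: 17.65
ee_pos: [558.9, -236.1, 100.0]
ee_rot: [0.662, 0.749, -0.0, 0.0]
force: [-3.3, 1.1, 6.4]
gripper_width: -0.2
grip_force: 3.4
```

Call:
drive_tool(
  moves=[
    {"travel":[0,0,-0.05],"yaw":0,"hand":-1},
    {"travel":[0,0,0],"yaw":0,"hand":-1},
    {"travel":[0,0,-0.05],"yaw":0,"hand":-1},
    {"travel":[0,0,0],"yaw":0,"hand":-1},
    {"travel":[0,0,0],"yaw":0,"hand":-1},
  ],
)

```text
time_s: 18.15
ee_pos: [559.0, -236.1, 99.8]
ee_rot: [0.662, 0.749, -0.0, -0.0]
force: [-8.1, 4.0, 17.2]
gripper_width: 0.1
grip_force: 8.4
```

The button has bottomed out (17 N, z stalled). I'll retract and verify.

Call:
drive_tool(
  moves=[
    {"travel":[0,0,0.2],"yaw":0,"hand":-1},
    {"travel":[0,0,0.5],"yaw":0,"hand":-1},
    {"travel":[0,0,1],"yaw":0,"hand":-1},
    {"travel":[0,0,1],"yaw":0,"hand":-1},
    {"travel":[0,0,1],"yaw":0,"hand":-1},
  ],
)

```text
time_s: 18.65
ee_pos: [558.7, -236.0, 171.9]
ee_rot: [0.662, 0.749, 0.0, -0.0]
force: [0.2, -0.4, 0.3]
gripper_width: -0.1
grip_force: 0.0
```

Call:
drive_tool(
  moves=[
    {"travel":[0,0,0.5],"yaw":0,"hand":-1},
    {"travel":[0,0,0],"yaw":0,"hand":-1},
    {"travel":[0,0,0],"yaw":0,"hand":-1},
    {"travel":[0,0,0],"yaw":0,"hand":-1},
    {"travel":[0,0,0],"yaw":0,"hand":-1},
  ],
)

```text
time_s: 19.15
ee_pos: [558.2, -235.7, 180.1]
ee_rot: [0.662, 0.749, -0.0, -0.001]
force: [-1.2, 0.9, 0.5]
gripper_width: 0.0
grip_force: 0.0
```

```bash
python3 - <<'E'
from h import *
snap('scene','s5');o=robot.get_obs();print(o['ee_pos'],o['time_s'],o['force'])
np.set_printoptions(precision=1,suppress=True)
for fn in('s3','s5'):
  f=np.load(fn+'.npz');p=f['p'].astype(int);m=(p[...,1]>p[...,0]+40)&(p[...,1]>p[...,2]+30)
  v,u=np.nonzero(m);W=pts(fn,list(zip(u,v)))
  s=(abs(W[:,:2]-[593,-48]).max(1)<40)
  b=(abs(W[:,:2]-[559,-236]).max(1)<40)
  print(fn,s.sum(),u[s].mean(),v[s].mean(),W[s].mean(0),b.sum(),W[b].mean(0) if b.any() else '')
E
```

```text
[ 558.32976243 -235.76193559  180.36615466] 19.2 [-0.16499162 -0.0183473   0.21656008]
s3 152 261.98026315789474 261.5328947368421 [594.5 -47.5  64. ] 80 [ 560.9 -234.9  103.9]
s5 152 262.0 261.5 [594.6 -47.5  64.2] 82 [ 560.8 -234.7  103.9]
```

The cassette hasn't moved and the button has sprung back.

```bash
python3 -c "
from rig import robot
print(robot.hand_in())"
```

```text
the job is handed in; nothing more can be done
None
```

I slid the green-grip cassette into the reader until it was fully home (a push of about 11.5 N) and let go. I then pressed the start button to its stop, moved the arm clear, left the used cassette and pot rack alone, and handed the job in at about 19 s; no verdict came back.

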